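Blow a resin casting clean and hold it to the light

TASK

The clear resin casting standing on the rubber pad has to be checked for bubbles: squeeze the trigger of the clamped air gun all the way in for about a second, to blow the casting clean where it stands, and let the trigger go again. Then pick the casting up with the fingers on its two frosted narrow faces only, never on the clear part, and finish while holding it still between the lit panel and the camera: midway, upright, centred on the lens, one clear face square to the panel and the other to the lens. Do not set it down or let go of it, and leave the tape roll, the mixing cup and the pigment jar where they are.

Things in the scene. Friction and masses are not known exactly. Their poses are not given: they have to be found in the camera images.
- station: Blow-off station, fixed (place and yaw vary): aluminium base plate 8 mm thick with an air gun clamped on its side at one end and a rubber pad at the other. Origin on the table, mid plate; plate spans x -105 to 70, y -135 to 155 mm; z up. Grey barrel (29 mm thick) lies along y at x 30, z 48 mm, its thin nozzle pointing to +y and ending at y 50 mm; two clamps over the barrel reach z 67 mm.
- squeeze_point (a point): Fixed point at station x -32, y -83.5, z 48 mm, station axes: midway between the grip's back (19.5 mm to -y) and the front of the fully squeezed trigger (19.5 mm to +y). Fingers from above, one behind the grip, one in front of the trigger, close along y here. Over 40 mm of free room each side. Black grip: x -75 to 20, y -103 to -75, z 35 to 61 mm; supply pipe at its end, x below -74 mm.
- trigger (a joint): Sprung steel lever, 62 mm long, z 40 to 56 mm, hinged on an upright pin at station x 10, y -68 mm, on the grip's +y side. 0 = released, splayed from the grip (grip and trigger together 53 mm wide at the squeeze point, 60 at the lever tip); 0.30 rad = fully in, at its stop (39 mm over both). About 3 N there starts it, 9 N holds it fully in; it springs back. Above 0.25 counts as all the way in.
- pad_centre (a point): Centre of the top of the rubber pad (74 x 66 mm, top 18 mm above the table), at station x 30, y 100 mm, in front of the nozzle. Axes are the station's. Behind the pad at y 134 to 138 mm stands a low backstop, up to z 38 mm.
- casting: Resin casting, loose, upright on the pad within 10 mm of its centre, turned up to 0.25 rad against the station: a block 42 (x) x 22 (y) x 64 mm tall, 55 to 90 g. Origin: centre of underside, z up. Its narrow faces (22 x 64 mm, at x +-21 mm) are white and frosted, as are the outer 4 mm of each side: grip there, closing along its x. One broad clear face looks to the nozzle, 40 mm away.
- casting_mid (a point): Middle of the casting, 32 mm above its underside. Its axes are the casting's.
- casting_clear: The clear part of the casting, with a dry sprig cast in, one piece with the casting and with the same origin and axes: x -17 to 17 mm, broad faces at y +-10.5 mm, full height. Fingers and arm must not touch it.
- inspection_stand: Inspection stand, fixed (place and yaw vary): aluminium rail along its y, top 25 mm above the table; on it, facing each other, an upright lit panel (150 mm wide in x, z 55 to 205 mm, lit face at y -90, back at -122 mm) and a camera (56 mm wide, top at z 158 mm, lens front at y 90, back at 167 mm, lens 46 mm across). Origin: on the table below the middle of the gap; z up.
- view_point (a point): Where the casting's middle belongs: on the lens axis, midway between panel and lens, 130 mm above the table (90 mm free either way along y, nothing beside it along x, the rail 105 mm below). Its y axis is the light path from panel to lens; z up.
- tape_roll: Bystander: roll of masking tape lying flat, 110 mm across, 36 mm high. Origin: centre of its underside.
- mixing_cup: Bystander: empty white mixing cup, 84 mm across the rim, 105 mm tall. Origin: centre of its underside.
- pigment_jar: Bystander: small jar with black cap, 48 mm across, 62 mm tall. Origin: centre of its underside.
There are look-alikes about, which are no part of the job. There is more than one size of the casting; the one meant has the size given above.

How it is judged:
By the outcome, as a careful person would: the job done as asked, in the order asked, and still so for the second after the job is handed in, while the arm keeps its last pose, push and grip.
It also fails if it takes over 58 s, if anything falls off the work surface, if the arm or the gripper's body presses on something with over 40 N, if the wrist force passes 120 N, or if a joint passes its speed limit or range.

ROBOT

A 6-joint arm with a two-finger parallel gripper is mounted at the origin on the work surface. World frame = base frame: x ahead of the robot, y to its left, z up, the work surface at z = 0. Lengths are in m, angles in rad, forces in N, time in s.
With the tool pointing down it reaches from about 0.35 to 0.775 m from the base axis. Payload 7.3 kg.
Tool frame: the origin (TCP) lies midway between the tips of the shut fingers; the grasp point (between the pads) lies 19 mm behind it (ctrl.tcp_to_grasp is the distance from the TCP to the grasp point, in m); z points along the fingers, y is the direction in which the jaws open and shut (so a half turn about z gives the same grasp; the last joint's range is limited). The gripper opens to 92 mm and grips with 3 to 60 N. Pads are 19 mm wide; open, the fingers measure 130 mm over their backs; the gripper's body (75 mm by 190 mm) begins 47 mm behind the grasp point.
Start: joints at [-1.43, 0.342, 1.524, -0, 1.275, -0.146], TCP at [0.149, -0.504, 0.227] pointing down, gripper open.
Joint ranges: [-2.53, 2.53], [-0.77, 2.02], [0.04, 2.7], [-1, 4.14], [0.28, 2.66], [-3.11, 3.11]. Speed limits (rad/s): [2.57, 2.57, 3.14, 3.14, 3.14, 3.14].

INTERFACE

Orientations are given as a unit quaternion [x, y, z, w].
In Python, from bench import ctrl gives the robot as it stands. Calls block until the motion is done:
- ctrl.reach(position, orientation): joint-space move of the TCP to a pose.
- ctrl.move_linear(position, orientation=None, feed=0.15): straight line of the TCP; orientation=None keeps the orientation; feed is the mean speed in m/s.
- ctrl.goto_joints(angles): joint-space move.
- ctrl.move_gripper(opening, newtons=None): opening from 0.0 (shut) to 1.0 (fully open); newtons is the grip in N (None keeps the last); returns when the fingers have stopped.
- ctrl.wait(seconds).
- ctrl.solve_ik(position, orientation): joint angles nearest the present ones, or None.
- ctrl.sense(): the state.
- ctrl.grab_frame(name): name is "scene" or "top"; returns the picture (480x640x3 uint8, red, green, blue); there is no depth.
- ctrl.camera_model(name): a dict with "fx", "fy", "cx", "cy" (pixels), "R" (3x3) and "t" (3): a world point X has camera coordinates R X + t. Camera axes: x right, y down, z forward; pixel columns grow to the right and rows downward; lengths in m; the calibration is good to about 2 mm. A picture is of the moment at which its call begins. camera_model takes no time and is no camera call.
A pose or a line that the arm cannot do raises ctrl.MotionError and nothing moves.
- ctrl.job_done(): hands the job in, once; it reports no verdict.
Trained networks look in the newest picture that a camera, given by its name, has taken for a name from the list of things; names that differ only in an ending like _2 or _b are one class to them, and where a whole thing is asked for, a point or a joint stands for the part that bears it (a point fixed in the world has none). Each returns a list of dicts, best first, with "confidence" (0 to 1); they miss things now and then, are a little off and sometimes report something else, mostly with a low value. They report only what shows in the picture. A call takes as long as a camera call. They do not tell look-alikes from the thing itself.
- ctrl.find_in(camera, query): "centre" ([x, y, z] in m, in world coordinates, good to about 4 mm: the middle of the surface that is visible of it).
- ctrl.landmark_of(camera, query): "centre" ([x, y, z] in m, in world coordinates, good to about 4 mm: a listed point, or the origin of a listed thing).
The state is a dict: "t": time; "joints": joint angles; "qvel": joint speeds; "joint_torque": joint torques, N m; "ee_pos": TCP position; "tool_rot": TCP orientation; "contact_force": force on the tool from outside, world axes, zero at the start; "wrist_torque": the same for the moment, N m; "gripper_width": opening from 0.0 (shut) to 1.0 (fully open).
Only numpy, scipy, OpenCV 4.12 (cv2) and the standard library are available. Lean on these libraries where they do the work, as an engineer would, in place of code of your own. Each camera call takes 0.05 s, during which the arm holds its last target.

## Working session

There is one attempt and no reset: what is moved stays moved. The work goes in short steps, each a Python script; the robot and the scene stay as the last script left them, time stands still between calls to the robot, and variables do not carry over. Pictures are saved under pics/ and viewed, and the job is handed in when it is done.

```bash
mkdir -p pics; ls
cat > h.py <<'E'
import numpy as np, cv2
from bench import ctrl
def save(cam,name):
    im=ctrl.grab_frame(cam); cv2.imwrite('pics/'+name,cv2.cvtColor(im,cv2.COLOR_RGB2BGR)); return im
E
python3 - <<'E'
from h import *
for c in("scene","top"):
    save(c,c+"1.png"); m=ctrl.camera_model(c); print(c,m)
    for q in ["station","squeeze_point","trigger","pad_centre","casting","casting_mid","casting_clear","inspection_stand","view_point","tape_roll","mixing_cup","pigment_jar"]:
        print(q,[(np.round(d["centre"],4).tolist(),round(d["confidence"],2)) for d in ctrl.landmark_of(c,q)])
print(ctrl.sense()["t"], ctrl.tcp_to_grasp, ctrl.sense()["tool_rot"])
E
```

```text
pics
scene {'fx': 534.3904776675492, 'fy': 534.3904776675492, 'cx': 319.309895411212, 'cy': 233.55936638315987, 'R': array([[ 0.81722807,  0.57616187, -0.01325838],
       [ 0.38280028, -0.55987403, -0.73485034],
       [-0.43081577,  0.59546501, -0.6780997 ]]), 't': array([-0.49599362, -0.15750837,  1.42882377])}
station [([0.4979, -0.2267, 0.0014], 0.87), ([0.5506, -0.135, 0.016], 0.68)]
squeeze_point [([0.4481, -0.2972, 0.0475], 0.93)]Traceback (most recent call last):
  File "<stdin>", line 5, in <module>
ValueError: it knows: casting, casting_clear, casting_mid, inspection_stand, mixing_cup, pad_centre, pigment_jar, squeeze_point, station, tape_roll, view_point
```

Run:
```python
from h import *
for c in("scene","top"):
    save(c,c+"1.png"); 
    if c=="top": print(ctrl.camera_model(c))
    for q in ["station","squeeze_point","pad_centre","casting","casting_mid","inspection_stand","view_point","tape_roll","mixing_cup","pigment_jar"]:
        print(q,[(np.round(d["centre"],4).tolist(),round(d["confidence"],2)) for d in ctrl.landmark_of(c,q)])
s=ctrl.sense();print(s["t"], ctrl.tcp_to_grasp, s["tool_rot"],s["gripper_width"])
```

```text
station [([0.4968, -0.2246, 0.0027], 0.58)]
squeeze_point [([0.4456, -0.3, 0.0465], 0.71)]
pad_centre [([0.5464, -0.1348, 0.0194], 0.57)]
casting [([0.4768, 0.0135, -0.0007], 0.88), ([0.5527, -0.1397, 0.0173], 0.74), ([0.6882, -0.2855, -0.0005], 0.61)]
casting_mid [([0.5503, -0.1389, 0.0532], 0.88), ([0.6852, -0.2863, 0.0461], 0.78), ([0.4774, 0.0171, 0.0427], 0.64)]
inspection_stand [([0.4627, 0.2198, 0.0017], 0.94)]
view_point [([0.5508, -0.1399, 0.0197], 0.38), ([0.4616, 0.2208, 0.0013], 0.18)]
tape_roll [([0.7466, -0.1685, 0.0009], 0.95)]
mixing_cup [([0.7651, 0.1656, 0.0017], 0.94), ([0.4628, 0.2193, 0.0031], 0.22)]
pigment_jar [([0.6751, 0.0189, -0.0031], 0.89)]
{'fx': 507.22178519111276, 'fy': 507.22178519111276, 'cx': 319.17724277817706, 'cy': 240.51057517071612, 'R': array([[ 0.01301303, -0.99963688,  0.02359583],
       [-0.99178706, -0.01590641, -0.12690709],
       [ 0.12723633, -0.0217506 , -0.99163392]]), 't': array([-0.01368853,  0.59634795,  1.14828565])}
station [([0.4958, -0.225, 0.0023], 0.78), ([0.4659, 0.2158, -0.0007], 0.56)]
squeeze_point [([0.4469, -0.2965, 0.0477], 0.64)]
pad_centre [([0.5482, -0.1389, 0.0178], 0.76), ([0.744, -0.1651, 0.0007], 0.65)]
casting [([0.6866, -0.287, -0.0002], 0.96), ([0.4752, 0.0163, -0.0022], 0.84), ([0.5497, -0.1374, 0.019], 0.54)]
casting_mid [([0.5489, -0.1391, 0.0515], 0.77), ([0.4751, 0.0149, 0.043], 0.75), ([0.6886, -0.2901, 0.0405], 0.61)]
inspection_stand []
view_point [([0.4623, 0.2169, 0.1296], 0.95)]
tape_roll [([0.7433, -0.1674, 0.0004], 0.84)]
mixing_cup [([0.7619, 0.1638, -0.0008], 0.93)]
pigment_jar [([0.6689, 0.0141, -0.0017], 0.84), ([0.5482, -0.1389, 0.0194], 0.64)]
1.25 0.0188 [ 9.89736088e-01  1.42907217e-01 -5.19300665e-07  5.24206620e-05] 0.9987508236102156
```

View pics/scene1.png

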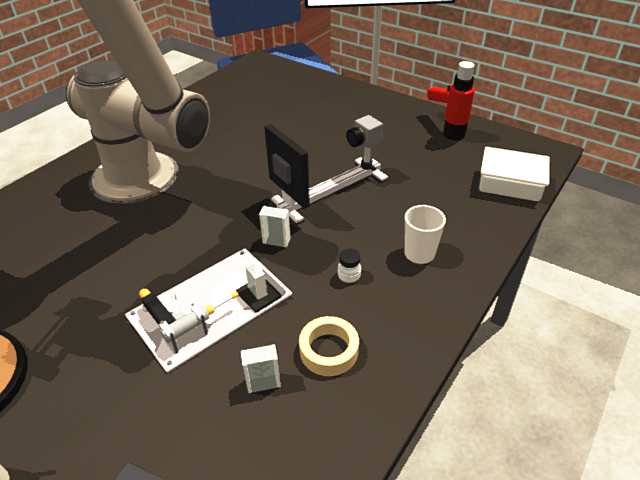

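View pics/top1.png

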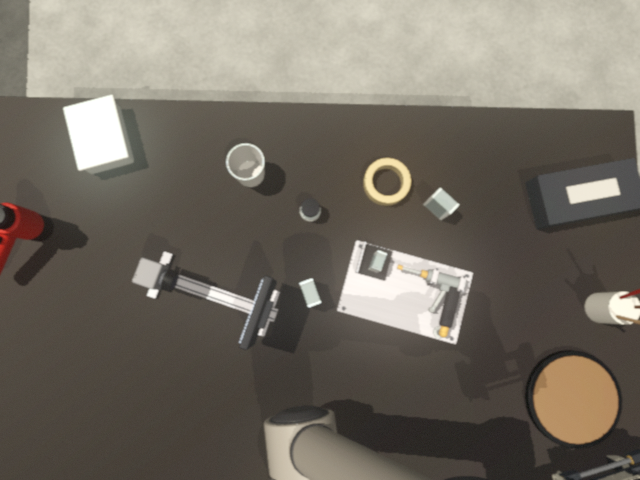

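Run:
```python
import cv2,numpy as np
t=cv2.imread('pics/top1.png');s=cv2.imread('pics/scene1.png')
a=cv2.resize(t[225:355,330:480],None,fx=5,fy=4.5,interpolation=cv2.INTER_CUBIC)[:600,:750]
cv2.imwrite('pics/a.png',cv2.resize(t[235:350,330:480],None,fx=5,fy=5,interpolation=cv2.INTER_CUBIC))
cv2.imwrite('pics/b.png',cv2.resize(t[240:355,130:290],None,fx=5,fy=5,interpolation=cv2.INTER_CUBIC))
cv2.imwrite('pics/c.png',cv2.resize(t[240:290,350:400],None,fx=12,fy=12,interpolation=cv2.INTER_CUBIC))
cv2.imwrite('pics/d.png',cv2.resize(s[250:320,210:300],None,fx=8,fy=8,interpolation=cv2.INTER_CUBIC))
```

```text
(no output)
```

View pics/a.png

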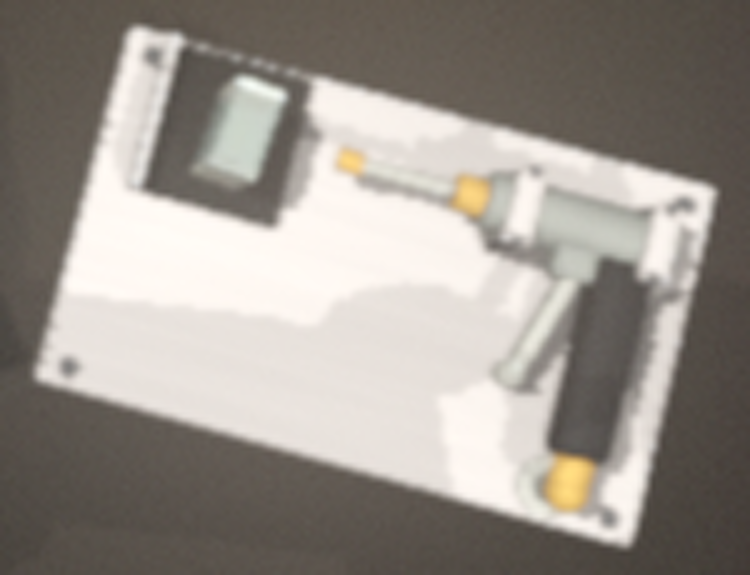

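View pics/b.png

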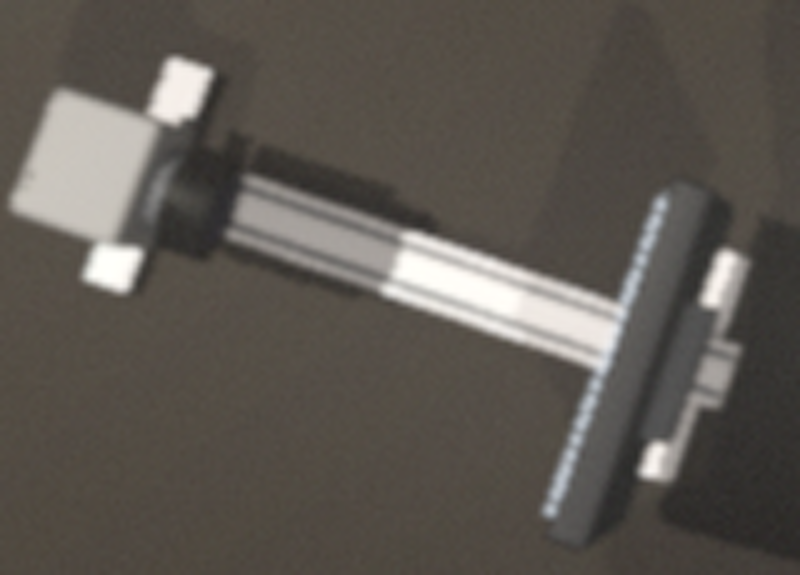

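View pics/c.png

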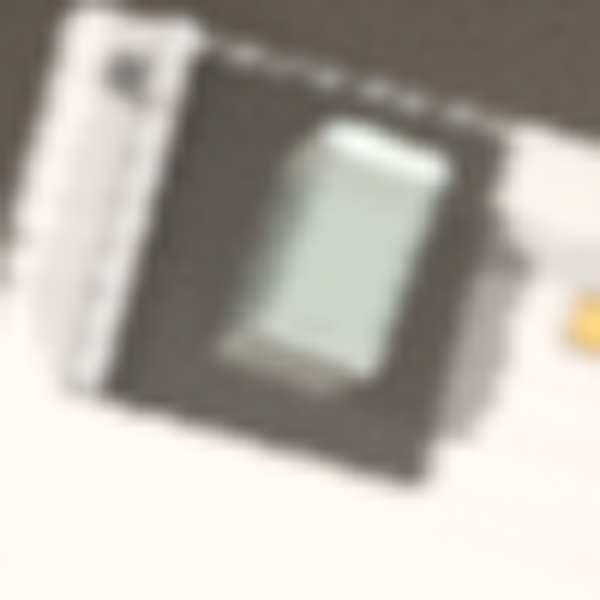

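View pics/d.png

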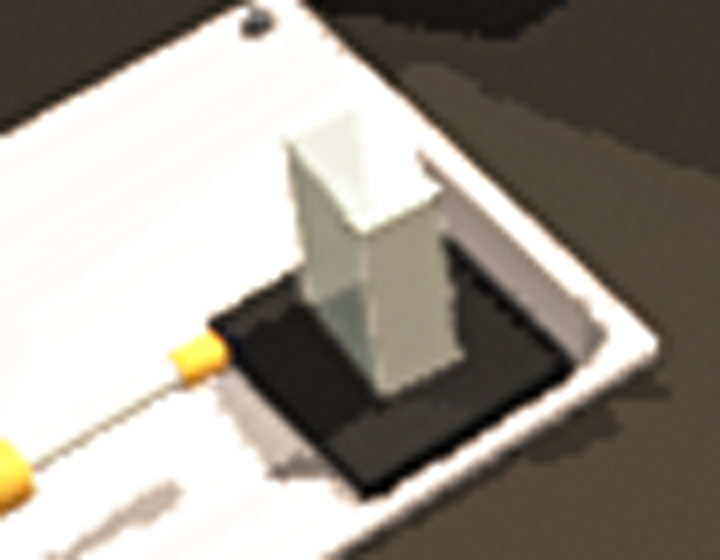

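```bash
cat >> h.py <<'E'
from scipy.optimize import least_squares
def proj(c,X):
    m=ctrl.camera_model(c); p=np.asarray(X)@m["R"].T+m["t"]
    return np.c_[m["fx"]*p[:,0]/p[:,2]+m["cx"], m["fy"]*p[:,1]/p[:,2]+m["cy"]]
def back(c,uv,z):
    m=ctrl.camera_model(c); d=np.array([(uv[0]-m["cx"])/m["fx"],(uv[1]-m["cy"])/m["fy"],1])@m["R"]
    o=-m["R"].T@m["t"]; return o+d*(z-o[2])/d[2]
def px(l,s,x0,y0): return [((a+.5)/s-.5+x0,(b+.5)/s-.5+y0) for a,b in l]
def yw(p,L):
    L=np.asarray(L,float); c,s=np.cos(p[2]),np.sin(p[2])
    return np.c_[p[0]+c*L[:,0]-s*L[:,1], p[1]+s*L[:,0]+c*L[:,1], L[:,2]]
def fit(obs,p0):  # obs list of (cam, local pts(world z), pixels)
    f=lambda p: np.concatenate([(proj(c,yw(p,L))-np.array(U)).ravel() for c,L,U in obs])
    r=least_squares(f,p0,loss='soft_l1'); return r.x, np.round(f(r.x).reshape(-1,2),1).tolist()
E
python3 - <<'E'
from h import *
# station
pl=[(70,155),(70,-135),(-105,-135),(-105,155)]
L=[(x/1e3,y/1e3,.008) for x,y in pl]
st,r=fit([("top",L,px([(133,25),(717,188),(632,547),(37,378)],5,330,235))],[.496,-.225,-.25]); print("station",st,r)
P=yw(st,[(-.032,-.0835,.048),(.03,.1,.018)]);print("sq,pad",P)
# casting; corner order +x+y? image-left=+y, up=+x
obs=[("top",[(.021,.011,.082),(.021,-.011,.082),(-.021,-.011,.082),(-.021,.011,.082)],px([(325,120),(455,163),(378,385),(262,345)],12,350,240)),
("scene",[(-.021,-.011,.082),(.021,-.011,.082),(.021,.011,.082),(.021,-.011,.018),(.021,.011,.018)],px([(287,142),(362,235),(440,188),(385,397),(463,357)],8,210,250))]
for o in (obs,obs[:1],obs[1:]):
    c,r=fit(o,[.55,-.139,-.25]); print("cast",c,r)
# stand
for U in ([(663,195),(548,518)],):
    a,b=[back("top",u,.205) for u in px(U,5,130,240)]; d=a-b; print("panel edge",a,b,np.linalg.norm(d),np.arctan2(d[1],d[0]))
rl=px([(248,175),(622,300),(228,238),(600,365)],5,130,240)
w=[back("top",u,.025) for u in rl]
for i in(0,2):
    d=w[i]-w[i+1]; print("rail",w[i],w[i+1],np.arctan2(-d[0],d[1]))
E
```

```text
station [ 0.49659228 -0.22688842 -0.2596957 ] [[0.2, -0.0], [-0.1, 0.0], [-0.2, -0.2], [0.1, 0.2]]
sq,pad [[ 0.44422363 -0.29937134  0.048     ]
 [ 0.55126497 -0.1379452   0.018     ]]
cast [ 0.54873811 -0.13938327 -0.30580793] [[0.6, 0.2], [-0.9, -0.4], [-0.0, -1.2], [0.3, -0.9], [-1.9, -1.7], [0.1, -1.0], [-0.1, -0.2], [0.2, 0.3], [-0.4, 0.2]]
cast [ 0.54741786 -0.13927252 -0.30183085] [[0.5, 0.8], [-1.0, 0.2], [-0.0, -0.6], [0.3, -0.3]]
cast [ 0.55007044 -0.13938907 -0.33298236] [[-1.2, -1.6], [0.3, -0.6], [0.2, 0.3], [0.4, 0.6], [-0.1, 0.7]]
panel edge [0.49712162 0.11064656 0.205     ] [0.37075874 0.15195056 0.205     ] 0.13294208284527675 -0.3159206301286074
rail [0.51287394 0.31982963 0.025     ] [0.45733925 0.14434647 0.025     ] -0.3064951714378225
rail [0.4835106  0.32766125 0.025     ] [0.42731078 0.15363082 0.025     ] -0.312359413030453
```

```bash
cat >> h.py <<'E'
def q(twoa): return [np.cos(twoa/2),np.sin(twoa/2),0,0]
SQ=np.array([.4444,-.2990]); SPSI=-.2597
E
python3 - <<'E'
from h import *
print(ctrl.solve_ik([*SQ,.15],q(SPSI)))
ctrl.reach([*SQ,.15],q(SPSI))
ctrl.move_linear([*SQ,.029],feed=.12)
s=ctrl.sense(); print(s["t"],s["ee_pos"],s["contact_force"])
save("scene","s2.png"); save("top","t2.png")
t=cv2.imread('pics/t2.png'); s=cv2.imread('pics/s2.png')
cv2.imwrite('pics/e.png',np.hstack([cv2.resize(t[235:350,380:480],(400,460)),cv2.resize(s[230:345,110:210],(400,460))]))
E
```

```text
[-7.35374345e-01  4.34647271e-01  1.60797219e+00 -4.44089210e-16
  1.09897319e+00  1.09512198e+00]
3.7833 [ 0.44479851 -0.29941071  0.02967034] [ 0.10936058  0.23359629 -1.01280885]
```

View pics/e.png

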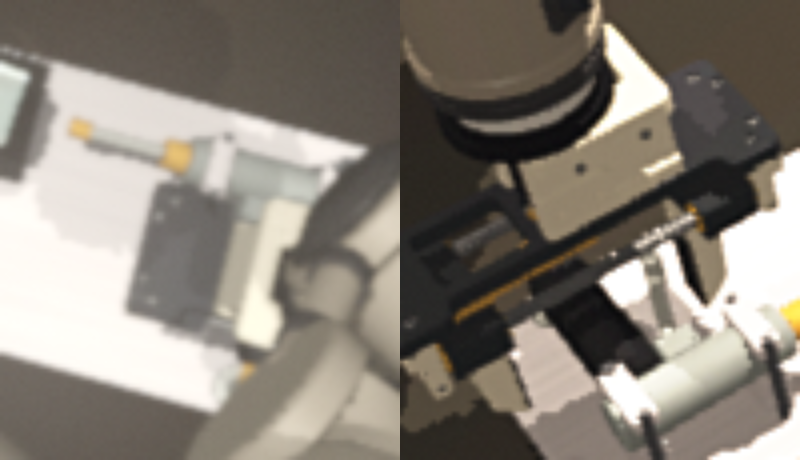

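The fingers straddle the grip and the trigger: in the scene crop, one is behind the black grip at (500,380) and one in front of the lever at (705,270). Squeezing now.

```bash
python3 - <<'E'
from h import *
ctrl.move_gripper(0.0,20)
s=ctrl.sense(); print(s["t"],s["gripper_width"]*92,s["contact_force"],s["ee_pos"])
save("scene","s3.png")
ctrl.wait(1.0)
s=ctrl.sense(); print(s["t"],s["gripper_width"]*92)
E
python3 -c "
import cv2
s=cv2.imread('pics/s3.png');cv2.imwrite('pics/f.png',cv2.resize(s[230:345,110:300],None,fx=4,fy=4))"
```

```text
4.7667 38.54322154171709 [-4.68727127  4.25322972  1.51888464] [ 0.44296362 -0.29812838  0.02856085]
5.8167 38.43152543670947
```

View pics/f.png

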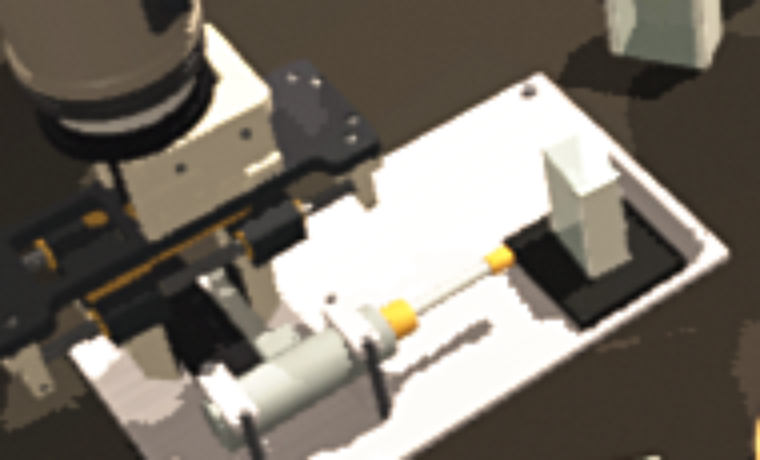

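The width is 38.5 mm, so the trigger is at its stop, and the casting is still standing at about (590,205) in the crop. Next I release, rise and re-measure.

Run:
```python
from h import *
ctrl.move_gripper(1.0,20)
ctrl.move_linear([*SQ,.16],feed=.15)
s=ctrl.sense(); print(s["t"],s["gripper_width"],s["ee_pos"],s["contact_force"])
ctrl.goto_joints([-1.3]+list(s["joints"][1:]))
save("scene","s4.png"); save("top","t4.png")
t=cv2.imread('pics/t4.png'); s=cv2.imread('pics/s4.png')
cv2.imwrite('pics/c4.png',cv2.resize(t[240:290,350:400],None,fx=12,fy=12,interpolation=cv2.INTER_CUBIC))
cv2.imwrite('pics/d4.png',cv2.resize(s[250:340,130:300],None,fx=4.5,fy=4.5,interpolation=cv2.INTER_CUBIC))
a=cv2.imread('pics/top1.png');b=cv2.imread('pics/scene1.png')
print(cv2.absdiff(a,t)[240:290,350:400].max(),cv2.absdiff(b,s)[250:320,230:300].max(), ctrl.sense()["t"])
```

```text
7.825 1.0019879120031168 [ 0.44397797 -0.2986079   0.15916705] [0.2831053  0.23260484 0.09207493]
28 41 9.0667
```

View pics/d4.png

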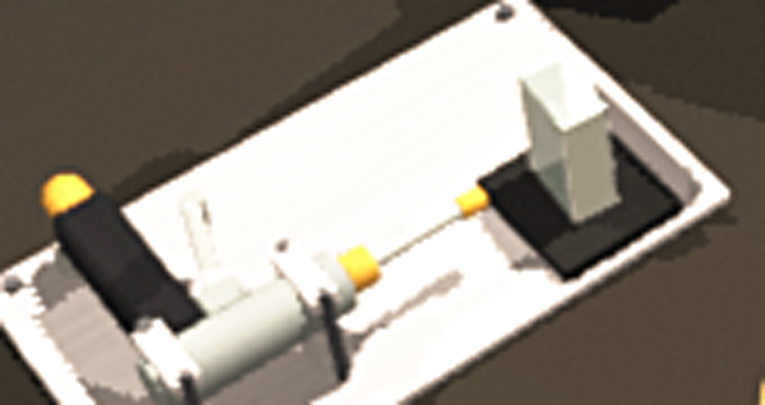

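View pics/c4.png

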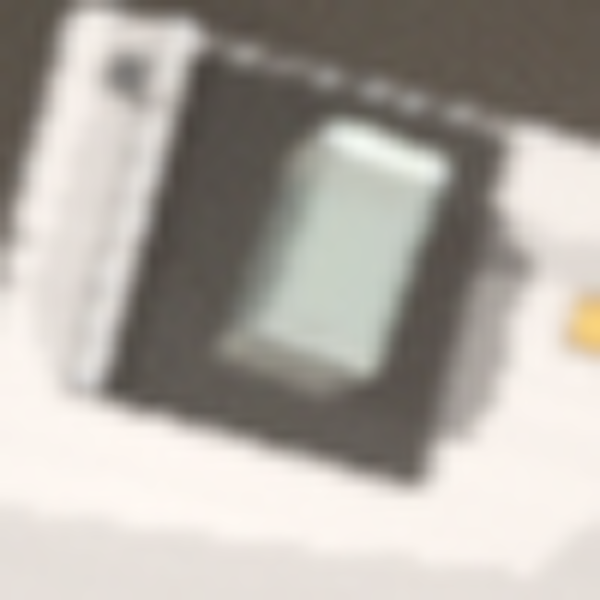

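The trigger has sprung back out (lever tip at (195,200) in the scene crop), and the casting has not moved: same corners as before in both views. Going for the grasp.

```bash
cat >> h.py <<'E'
C=np.array([.5488,-.1393]); CPSI=-.307
V=np.array([.4630,.2175]); VPSI=-.311
E
python3 - <<'E'
from h import *
best=None
for sg in(1,-1):
    a=ctrl.solve_ik([*C,.034],q(CPSI+sg*np.pi/2)); b=ctrl.solve_ik([*V,.11],q(VPSI+sg*np.pi/2)); print(sg,a,b)
    if a is not None and b is not None:
        m=max(abs(a[5]),abs(b[5]))
        if best is None or m<best[0]: best=(m,sg)
sg=best[1]; print(sg)
Q=q(CPSI+sg*np.pi/2)
ctrl.reach([*C,.17],Q)
ctrl.move_linear([*C,.034],feed=.12)
s=ctrl.sense(); print(s["t"],s["ee_pos"],s["contact_force"])
save("scene","s5.png")
s=cv2.imread('pics/s5.png')
cv2.imwrite('pics/d5.png',cv2.resize(s[200:320,180:320],None,fx=5,fy=5,interpolation=cv2.INTER_CUBIC))
E
```

```text
1 [-3.83923618e-01  6.32930343e-01  1.63348526e+00 -4.44089210e-16
  8.75177049e-01 -7.69236183e-02] [ 2.89253040e-01  4.44986977e-01  1.72235505e+00 -4.44089210e-16
  9.74250624e-01  6.00253040e-01]
-1 [-3.83923618e-01  6.32930343e-01  1.63348526e+00 -4.44089210e-16
  8.75177049e-01  3.06466904e+00] [ 2.89253040e-01  4.44986977e-01  1.72235505e+00 -4.44089210e-16
  9.74250624e-01 -2.54133961e+00]
1
12.1167 [ 0.54930327 -0.139504    0.0347172 ] [ 0.65513184 -0.00079356  0.2050027 ]
```

View pics/d5.png

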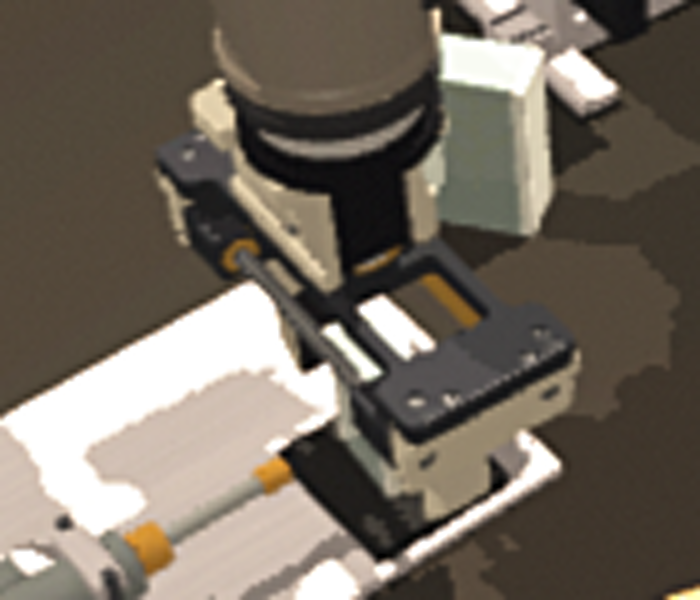

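The fingers straddle the casting along its x: the near finger at (440,480) covers the frosted face. Closing and lifting.

Run:
```python
from h import *
ctrl.move_gripper(0.0,25)
s=ctrl.sense(); print(s["t"],s["gripper_width"]*92,s["contact_force"],s["ee_pos"])
ctrl.move_linear([*C,.30],feed=.15)
s=ctrl.sense(); print(s["t"],s["gripper_width"]*92,s["contact_force"])
Q=q(VPSI+np.pi/2)
ctrl.reach([*V,.30],Q)
s=ctrl.sense(); print(s["t"],s["gripper_width"]*92,s["ee_pos"])
save("scene","s6.png")
```

```text
13.0 42.14136143547208 [-0.27870436  0.55169188 -0.62272058] [ 0.54877707 -0.1392991   0.03397978]
14.925 42.32657936929434 [ 0.10105703  0.03234638 -0.70074313]
16.3 42.3503451924504 [0.46353398 0.21671358 0.29992391]
```

View pics/s6.png

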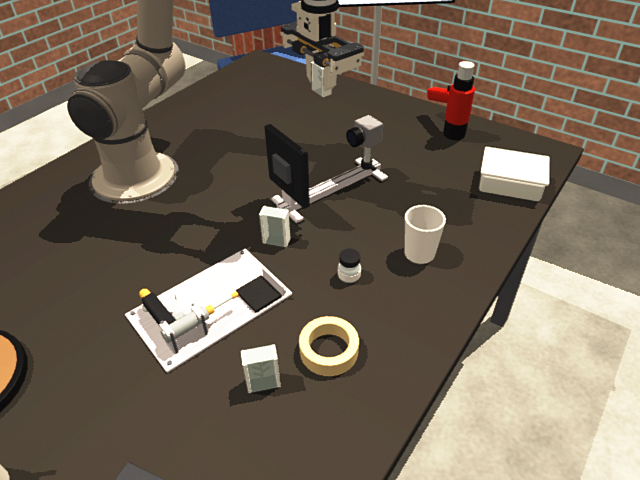

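Run:
```python
from h import *
s=cv2.imread('pics/s6.png')
cv2.imwrite('pics/g.png',cv2.resize(s[110:225,255:395],None,fx=5,fy=5,interpolation=cv2.INTER_CUBIC))
cv2.imwrite('pics/g2.png',cv2.resize(s[40:105,275:365],None,fx=8,fy=8,interpolation=cv2.INTER_CUBIC))
L=[(.075,-.122,.205),(-.075,-.122,.205),(.075,-.122,.055),(-.075,-.122,.055),(.075,-.09,.205),(.075,-.09,.055),(-.075,-.09,.205),(0,.09,.13)]
print(((proj("scene",yw([*V,VPSI],L))-[255,110])*5).round())
L=[(-.021,-.011,.268),(-.021,.011,.268),(.021,-.011,.268),(.021,.011,.268),(0.021,-.011,.332)]
L=[(x,y,z+.016) for x,y,z in L]
print(((proj("scene",yw([.4635,.2167,VPSI],L))-[275,40])*8).round())
```

```text
[[209. 233.]
 [ 18.  84.]
 [223. 505.]
 [ 46. 349.]
 [270. 206.]
 [279. 478.]
 [ 77.  61.]
 [480. 138.]]
[[291. 394.]
 [355. 370.]
 [383. 453.]
 [448. 428.]
 [381. 228.]]
```

View pics/g.png

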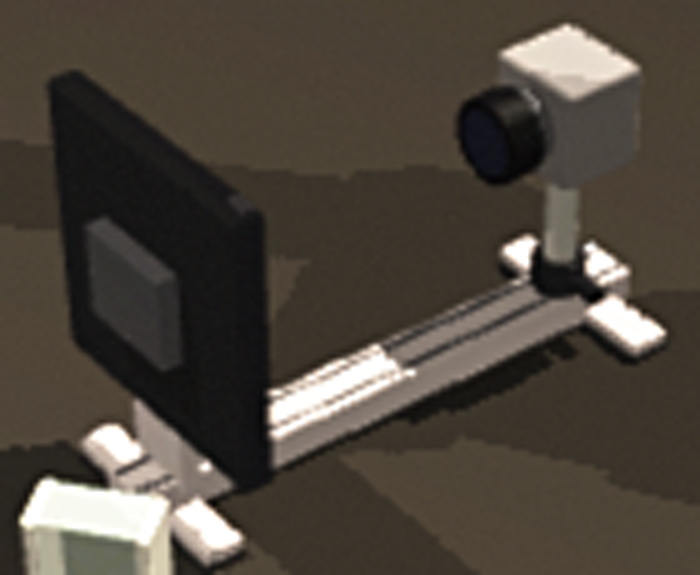

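View pics/g2.png

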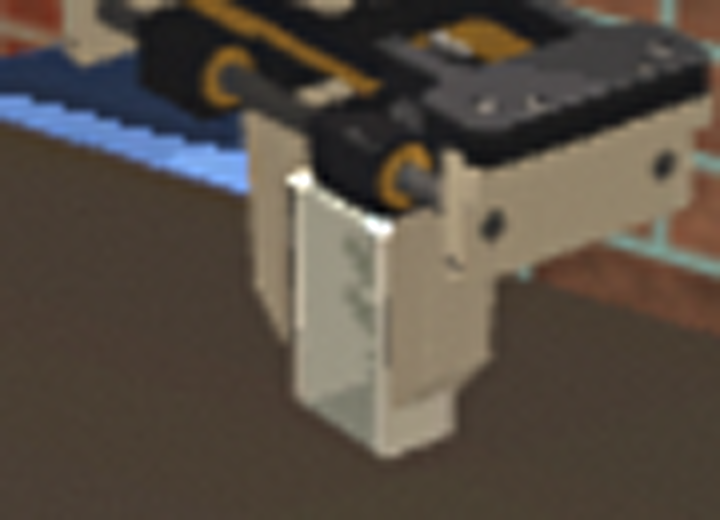

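The prediction matches the picture to about 1 px for the casting's bottom corners, the lens centre (480,136) and the panel corner (268,207). Lowering into the gap.

Run:
```python
from h import *
ctrl.move_linear([*V,.114],q(VPSI+np.pi/2),feed=.12)
ctrl.wait(.5)
s=ctrl.sense(); print(s["t"],s["gripper_width"]*92,s["ee_pos"],s["contact_force"],np.abs(s["qvel"]).max())
save("scene","s7.png"); save("top","t7.png")
for c in("scene","top"):
  for n in("casting_mid","view_point","inspection_stand"): print(c,n,[(np.round(d["centre"],4).tolist(),round(d["confidence"],2)) for d in ctrl.landmark_of(c,n)])
s=cv2.imread('pics/s7.png');t=cv2.imread('pics/t7.png')
cv2.imwrite('pics/i.png',cv2.resize(s[80:225,255:405],None,fx=4,fy=4,interpolation=cv2.INTER_CUBIC))
cv2.imwrite('pics/j.png',cv2.resize(t[240:355,130:290],None,fx=5,fy=5,interpolation=cv2.INTER_CUBIC))
ee=np.array(ctrl.sense()["ee_pos"]);L=[(x,y,z) for z in(.098,.162) for x,y in((-.021,-.011),(-.021,.011),(.021,-.011),(.021,.011))]
print(((proj("scene",yw([*ee[:2],VPSI],L))-[255,80])*4).round().tolist())
```

```text
18.55 41.98574908416784 [0.46301698 0.21748401 0.11404217] [-0.44194204 -0.75398657 -0.54348007] 0.0014383944942024654
scene casting_mid [([0.6863, -0.2876, 0.0481], 0.92), ([0.4625, 0.2194, 0.1345], 0.78), ([0.475, 0.0138, 0.0406], 0.64)]
scene view_point []
scene inspection_stand [([0.4618, 0.2162, 0.0021], 0.68)]
top casting_mid [([0.4765, 0.0165, 0.0417], 0.78), ([0.6887, -0.2897, 0.0404], 0.63), ([0.7441, -0.1678, 0.0013], 0.36)]
top view_point [([0.4602, 0.2185, 0.1318], 0.57)]
top inspection_stand [([0.4647, 0.2168, -0.002], 0.58)]
[[233.0, 317.0], [261.0, 304.0], [274.0, 349.0], [304.0, 336.0], [230.0, 227.0], [260.0, 214.0], [274.0, 258.0], [304.0, 245.0]]
```

View pics/i.png

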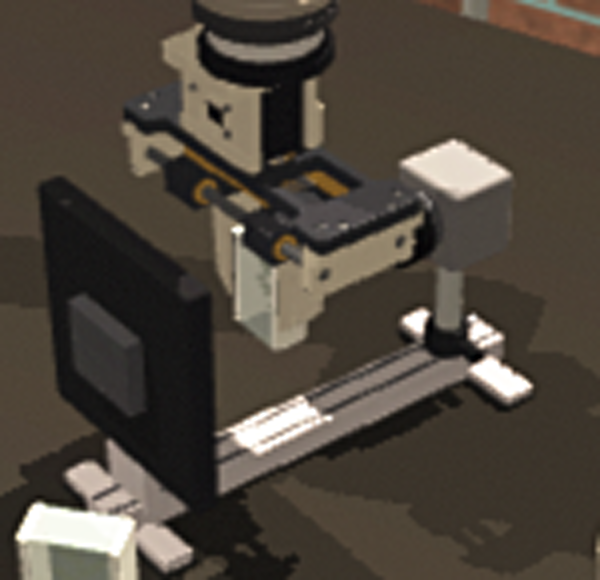

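View pics/j.png

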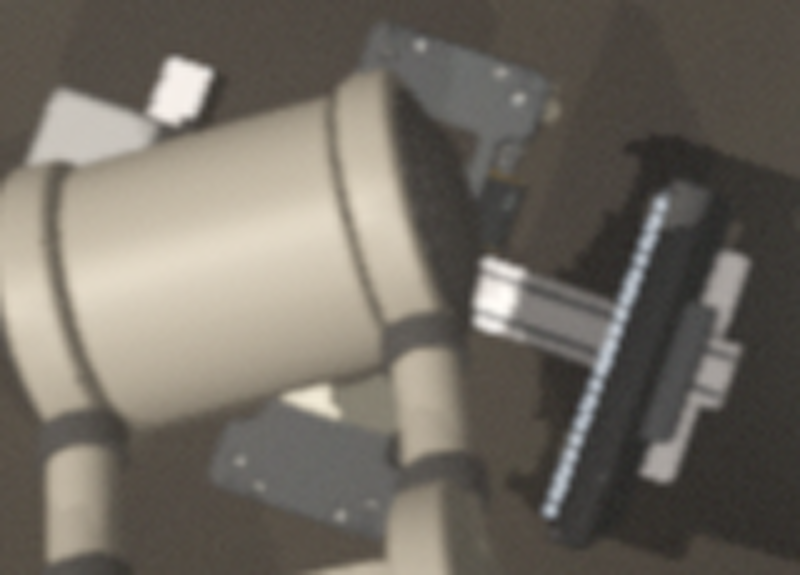

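The casting hangs upright in the gap. Its bottom corners at (235,320), (277,348) and (305,336) in the crop are within 1 px of the prediction, and the arm is still. Handing in.

Run:
```python
from h import *
print(ctrl.job_done()); s=ctrl.sense(); print(s["t"],s["gripper_width"]*92)
```

```text
the job is handed in; nothing more can be done
None
the job is handed in; nothing more can be done
```

I squeezed the trigger to its stop for about a second and let it go. I then picked up the casting by its frosted narrow faces and handed the job in at about 19 s, holding it at the view point.

- **Trigger:** the fingers closed to 38.5 mm over grip and trigger, against 39 mm for fully in. They held there for just over a second, and afterwards the picture showed the lever sprung back out. The casting stayed standing where it was.
- **Casting:** the fingers closed at 42 mm, which is the casting's width across its frosted faces, with a 25 N grip.
- **Final pose:**
  - The arm was still, with the tool at (0.463, 0.2175, 0.114) m, so by my calculation the casting's middle is 130 mm above the table.
  - The casting's bottom corners in the scene picture were within about 1 px (1–2 mm) of where they should be.
  - The trained networks' estimates of the view point and stand were scattered up to 3 mm around my value.
  - They placed the casting's middle up to 4.5 mm off, mostly in height, which is close to their stated accuracy.
- **Not confirmed:** in the last top picture the arm hid the casting, so its position there was checked only in the scene view and from the arm's own pose.
- **Bystanders:** the tape roll, mixing cup and pigment jar were not touched.

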